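# Pack the leek halves in the vegetable box and lock its lid

### The arm

A 7-joint arm with a two-finger parallel gripper is mounted at the origin on the work surface. World frame = base frame: x ahead of the robot, y to its left, z up, the work surface at z = 0. Lengths are in m, angles in rad, forces in N, time in s.
With the tool pointing down it reaches from about 0.425 to 0.8 m from the base axis. Payload 8.3 kg.
Tool frame: the origin (TCP) lies at the very end of the fingers, on their centre line; the grasp point (between the pads) lies 19 mm behind it; z points along the fingers, y is the line along which they close (so a half turn about z gives the same grasp; the last joint's range is limited). The gripper opens to 85 mm and grips with 20 to 120 N. Pads are 22 mm wide; open, the fingers measure 114 mm over their backs; the gripper's body (76 mm by 85 mm) begins 54 mm behind the grasp point. The pads swing forward as they close: fully open they stand 13 mm farther back than shut.
Start: joints at [-0.063, 0.383, 0.016, 1.37, -0.006, 1.388, -0.046], TCP at [0.625, 0, 0.231] pointing down, gripper open.
Joint ranges: [-2.95, 2.95], [-0.25, 2.06], [-1.52, 1.56], [0.18, 2.33], [-1.44, 4.58], [0.02, 2.06], [-3.01, 3.01]. Speed limits (rad/s): [2.39, 2.39, 3.01, 3.01, 3.14, 3.14, 3.14].

### API

Orientations are given as a rotation vector (axis times angle).
In Python, from bench import bot, optics, models gives the robot as it stands.
- The arm moves only by the tool drive_tool, never from a script. Its arguments are lists of equal length, an entry for each row: "dr": the turn, a rotation vector about the tool's x, y, z in degrees, a list of three; "linear": the shift along the tool's x, y, z in m, a list of three; "grip": the gripper's target within -1 to 1 (fully open at 1, half-way at 0, shut at -1). A call has 1 to 10 rows; each row is the pose to reach, as a shift and turn from the pose commanded when the call began, along the tool's axes at that moment; what a row does not reach only later rows make up. A row lasts 1/8 s, in which the tool goes at most 62.5 mm and 10.7 degrees, less where a joint would pass 70% of its speed; a pose out of reach is approached as far as the arm can. A call with a gripper value outside its range is refused whole. The fingers move at their own pace and stop on an object; "grip_force" is the grip in N (left out, the last holds). Time passes only in rows, so rows that repeat a pose let the fingers close. It gives the time, the measured TCP pose, the force, the opening and the grip force at its end, in the units of the state.
- bot.get_state(): the state, without advancing time (a new reading comes with each control period).
- optics.capture(name): name is "scene" or "side" or "wrist"; returns (picture, depth): 480x640x3 uint8, red, green, blue; 480x640 float32, m along the optical axis (not along the pixel's ray), 0 where there is no reading.
- optics.calibration(name): a dict with "camera_matrix" (3x3 intrinsics, pixels), "world_from_camera" (4x4, takes a point from camera to world coordinates); the wrist camera has in their place "mount" (4x4, takes a point from camera to tool coordinates, whose origin is the TCP and whose axes are the flange's). Camera axes: x right, y down, z forward; pixel columns grow to the right and rows downward; lengths in m; the calibration is good to about 2 mm. A picture is of the moment at which its call begins: read the wrist's pose just before it. calibration takes no time and is no camera call.
- bot.close_job(): hands the job in; it is judged then, once.
Trained networks look in the newest picture that a camera, given by its name, has taken for a name from the list of things; names that differ only in an ending like _2 or _b are one class to them, and where a whole thing is asked for, a point or a joint stands for the part that bears it (a point fixed in the world has none). Each returns a list of dicts, best first, with "confidence" (0 to 1); they miss things now and then, are a little off and sometimes report something else, mostly with a low value. They report only what shows in the picture. A call takes as long as a camera call. They do not tell look-alikes from the thing itself.
- models.search_frame(camera, label): "box" ([centre column, centre row, width, height] in pixels, round what is visible of it).
The state is a dict: "clock": time; "q": joint angles; "joint_velocities": joint speeds; "joint_efforts": joint torques, N m; "eef_pos": TCP position; "eef_rot": TCP orientation; "force": force on the tool from outside, world axes, zero at the start; "moment": the same for the moment, N m; "width": opening from 0.0 (shut) to 1.0 (fully open); "grip_force": force on a finger pad.
Only numpy, scipy, OpenCV 4.12 (cv2) and the standard library are available. Lean on these libraries where they do the work, as an engineer would, in place of code of your own. Each camera call takes 0.05 s, during which the arm holds its last target. There are 200 camera calls.

### The job

Put both leek halves from the chopping board away in the steel vegetable box: lift the lid back until it rests on its stop, lay the two halves gently side by side on the floor of the box, then lower the lid shut without letting it slam. Once it is shut, lock it by throwing the lever on the side of the box from its front notch into the other notch, where the lever stands upright. Leave the knife, the salt jar and the bowl where they are.

Things in the scene. Friction and masses are not known exactly. Their poses are not given: they have to be found in the camera images.
- veg_box: open steel box fixed to the counter, 165 mm deep (x), 280 mm wide (y), 90 mm high; walls and floor 7 mm thick, so the inside is 151 x 266 mm with its floor 7 mm above the counter. Front (robot side) at -x, lid hinge along the rear top edge at +x, lock lever on a 45 mm high block beside its +y side. Origin: centre of its underside, on the counter; z up.
- lid (a joint): the lid's hinge angle, rad: 0 shut (lid level), growing as its front edge is lifted; 1.70 is the stop, just past upright, where it rests by itself. Flat steel lid 10 mm thick, 0.45 kg, 169 x 284 mm. Short of upright it falls shut when let go, slowed a little by a damped hinge; dropped from more than about 45 mm at the bar it slams (over 4.0 rad/s).
- lid_bar (a point): centre of the lid's black round grip bar, 14 mm thick, 152 mm long along box y, on two arms 70 mm either side of this point; 36 mm open gap to the lid's edge. Lid shut: 45 mm in front of the box, 95 mm above the counter. Moves on an arc of 210 mm radius about the hinge. Can be pinched from above, closing along box x, at any lid angle, and turns between the pads. Axes turn with the lid.
- lid_hinge (a point): point on the hinge line at mid width: 82.5 mm behind the box origin, 90.5 mm above the counter. Lid thickness lies above it and the bar centre 5 mm above it with the lid shut.
- lever (a joint): the lock lever's angle, rad: 0 leaning 0.75 rad (43 degrees) towards the front (-x of the box), in or near the front notch (starts 0 to 0.15); 0.75 upright, in the second notch (locked); 1.25 a hard stop, too far. Swings in the box's x-z plane; friction holds it where it is left (1.5 N at the knob moves it). The notches are gaps in a toothed plate, each over a white mark, and do not snap.
- lever_knob (a point): centre of the lever's black ball knob, 30 mm across, 95 mm from the pivot, which is 55 mm above the counter, 188 mm to the +y side of the box origin and at box x = 0. Knob centre 125 mm above the counter at lever 0, 150 mm when upright; the shaft is 10 mm thick. Can be pinched from above, closing along box y.
- leek_a: half a leek, cut lengthwise and lying cut face down: 115 mm long (its x axis), 46 mm wide, 34 mm high, about 0.11 kg (0.08 to 0.15); sides upright for the lower 22 mm, rounded on top; pale root end at -x, green leaf end at +x. Starts on the chopping board. Origin: centre of its underside.
- leek_b: half a leek, cut lengthwise and lying cut face down: the other one, just alike: 115 mm long (its x axis), 46 mm wide, 34 mm high, about 0.11 kg (0.08 to 0.15); sides upright for the lower 22 mm, rounded on top; pale root end at -x, green leaf end at +x. Starts on the chopping board. Origin: centre of its underside.
- board: dark wooden chopping board, fixed, 300 (x) x 360 (y) x 22 mm high. Origin: centre of its underside; its top is 22 mm above the counter.
- knife: steel kitchen knife lying flat on the chopping board beyond the leeks (board -y side), 270 mm long along its x, 45 mm wide, 18 mm high. Origin: underside, near the blade's heel. Bystander: leave it.
- salt_jar: round glass jar with a steel cap, 70 mm across, 110 mm high, standing on the counter. Origin: centre of its underside. Bystander: leave it.
- bowl: white bowl, 120 mm across, 50 mm high, on the counter. Origin: centre of its underside. Bystander: leave it.
There are look-alikes about, which are no part of the job. Leave any turquoise look-alike of the leek_a alone. Leave any pink look-alike of the leek_b alone.

How it is judged:
By the outcome, as a careful person would: the job done as asked, in the order asked, and still so for the second after the job is handed in, with the robot touching nothing.
It also fails if it takes over 72 s, if anything falls off the work surface, if the arm or the gripper's body presses on something with over 40 N, if the wrist force passes 120 N, or if a joint passes its speed limit or range.

## Working session

There is one attempt and no reset: what is moved stays moved. The work goes in short steps, Python scripts to look and compute and a tool call to move; the robot and the scene stay as the last step left them, time stands still between calls to the robot, and variables do not carry over. Pictures are saved under pics/ and viewed, at most 10 in all, crops included, and the job is handed in when it is done.

Besides the shell and the picture viewer there is one more tool, called after "Call:" by a JSON object that holds its "name" and its "arguments". drive_tool: Moves the arm, as the interface text tells. Its arguments: {"type":"object","properties":{"dr":{"type":"array"},"linear":{"type":"array"},"grip":{"type":"array"},"grip_force":{"type":"number"}},"required":["dr","linear","grip"]}

```bash
mkdir -p pics; ls; python3 - <<'E'
from bench import bot,optics,models
import cv2,numpy as np
s=bot.get_state();print({k:np.round(v,3).tolist() for k,v in s.items()})
for n in("scene","side"):
    p,d=optics.capture(n);cv2.imwrite(f"pics/{n}0.png",p[...,::-1]);np.save(f"{n}0.npy",d)
    c=optics.calibration(n);print(n,c["camera_matrix"],np.round(c["world_from_camera"],3))
print(optics.calibration("wrist"))
for l in ["leek_a","lever_knob","lid_bar","veg_box","board"]:
    print(l,[(np.round(r["box"]).tolist(),round(r["confidence"],2)) for r in models.search_frame("scene",l)])
E
```

```text
pics
{'clock': 0.0, 'q': [-0.063, 0.384, 0.016, 1.371, -0.006, 1.388, -0.046], 'joint_velocities': [-0.0, -0.001, -0.002, 0.001, 0.001, -0.001, -0.001], 'joint_efforts': [-0.0, -62.759, 0.844, -37.183, 0.017, 0.014, -0.0], 'eef_pos': [0.624, 0.0, 0.23], 'eef_rot': [-2.22, -2.221, 0.002], 'force': [-0.759, -0.267, -0.406], 'moment': [-0.011, 0.003, -0.015], 'grip_force': 0.0, 'width': 0.998}
scene [[438.64762627   0.         324.96564706]
 [  0.         438.64762627 247.15108955]
 [  0.           0.           1.        ]] [[-0.559  0.507 -0.656  1.177]
 [ 0.829  0.347 -0.438  0.307]
 [ 0.005 -0.789 -0.615  0.713]
 [ 0.     0.     0.     1.   ]]
side [[507.91700456   0.         308.59838667]
 [  0.         507.91700456 239.51050879]
 [  0.           0.           1.        ]] [[ 0.962 -0.155  0.225  0.186]
 [-0.273 -0.582  0.766 -1.193]
 [ 0.012 -0.798 -0.602  0.945]
 [ 0.     0.     0.     1.   ]]
{'camera_matrix': array([[362.75952838,   0.        , 314.87756226],
       [  0.        , 362.75952838, 242.67479204],
       [  0.        ,   0.        ,   1.        ]]), 'mount': array([[-4.16612717e-05, -9.62115166e-01, -2.72643366e-01,
         6.94559776e-02],
       [ 9.99999763e-01,  1.47264846e-04, -6.72479240e-04,
        -7.81113181e-04],
       [ 6.87153259e-04, -2.72643330e-01,  9.62114932e-01,
        -1.42441794e-01],
       [ 0.00000000e+00,  0.00000000e+00,  0.00000000e+00,
         1.00000000e+00]])}
leek_a [([247.0, 240.0, 42.0, 28.0], 0.96), ([172.0, 223.0, 25.0, 31.0], 0.8), ([409.0, 259.0, 27.0, 36.0], 0.8), ([316.0, 202.0, 30.0, 19.0], 0.74), ([299.0, 255.0, 34.0, 32.0], 0.7)]
lever_knob [([542.0, 321.0, 19.0, 64.0], 0.94)]
lid_bar [([448.0, 321.0, 172.0, 101.0], 0.69)]
veg_box [([460.0, 338.0, 203.0, 130.0], 0.88), ([246.0, 236.0, 41.0, 26.0], 0.39)]
board [([267.0, 255.0, 176.0, 103.0], 0.79), ([544.0, 322.0, 16.0, 57.0], 0.7)]
```

View pics/scene0.png

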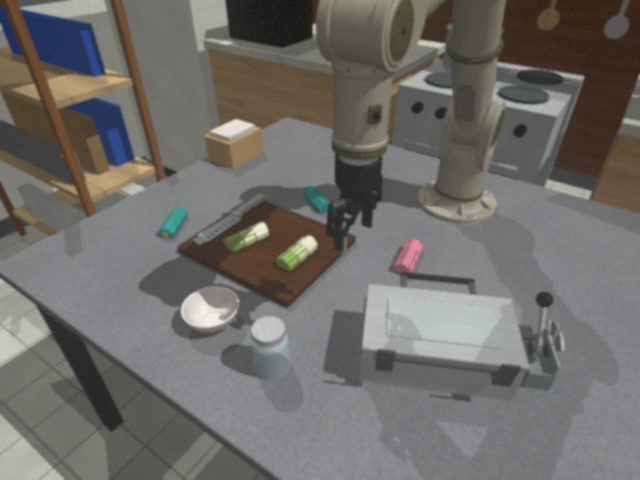

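View pics/side0.png

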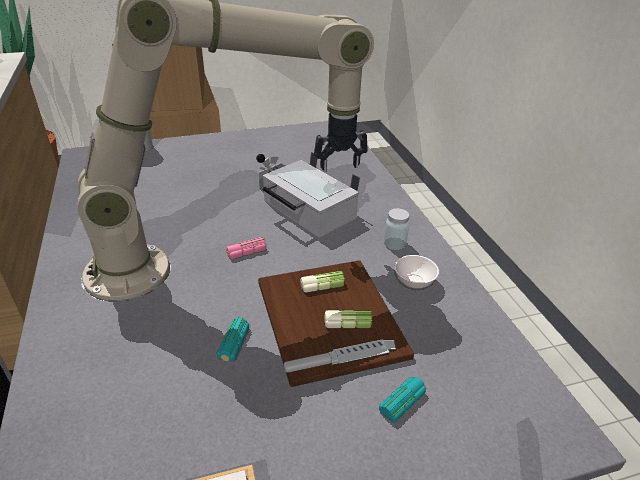

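The scene picture shows the leeks at about (247,237) and (297,253), the bar at (440,279) and the knob at (544,299). In the side picture the leeks are at (323,281) and (348,319) and the knob is at (261,158). Next I'll fit their poses from depth.

```bash
cat > h.py <<'E'
import numpy as np,cv2
from bench import bot,optics,models
from scipy.spatial.transform import Rotation as R
def cloud(n,d,T=None):
    c=optics.calibration(n);K=c["camera_matrix"]
    if T is None:T=c["world_from_camera"]
    v,u=np.mgrid[:480,:640]
    P=np.stack([(u-K[0,2])/K[0,0]*d,(v-K[1,2])/K[1,1]*d,d],-1)
    W=P@T[:3,:3].T+T[:3,3];W[d==0]=np.nan
    return W
def wristT(s):
    T=np.eye(4);T[:3,:3]=R.from_rotvec(s["eef_rot"]).as_matrix();T[:3,3]=s["eef_pos"]
    return T@optics.calibration("wrist")["mount"]
def rect(P):
    c,sz,a=cv2.minAreaRect(P[:,:2].astype(np.float32)*1000)
    return np.round(c,1),np.round(sz,1),round(a,1)
E
python3 - <<'E'
from h import *
for n,L in(("scene",[(247,237),(297,253)]),("side",[(323,281),(348,319)])):
    d=np.load(n+"0.npy");W=cloud(n,d)
    for u,v in L:
        P=W[v-20:v+21,u-30:u+31].reshape(-1,3);P=P[(P[:,2]>.030)&(P[:,2]<.065)]
        c=W[v,u];P=P[np.hypot(*(P-c)[:,:2].T)<.075]
        print(n,"leek",rect(P),len(P),np.nanmax(P[:,2]))
    z=W[...,2]
    u,v=(450,320) if n=="scene" else (315,190)
    P=W[v-60:v+60,u-110:u+110] if n=="scene" else W[v-60:v+60,u-60:u+60]
    P=P.reshape(-1,3)
    Q=P[(abs(P[:,2]-.098)<.012)]
    print("lid",rect(Q),len(Q))
    m=np.median(Q,0);Q=Q[np.hypot(*(Q-m)[:,:2].T)<.17]; print(rect(Q),m)
    u,v=(544,299) if n=="scene" else (261,158)
    P=W[v-8:v+9,u-8:u+9].reshape(-1,3);print("knob",W[v,u],np.nanmedian(P[P[:,2]>.11],0))
    u,v=(440,279) if n=="scene" else (285,197)
    print("bar",W[v-3:v+4,u])
E
```

```text
scene leek (array([ 534. , -370.2]), array([ 47.5, 114.6]), 75.3) 630 0.058377521816598166
scene leek (array([ 512.1, -221. ]), array([ 46.4, 117.4]), 88.6) 693 0.057099479997058555
lid (array([563.3, 200.4]), array([244.3, 353.2]), 25.3) 12525
(array([573. , 179.9]), array([244.3, 307.5]), 25.3) [0.5980143  0.18539467 0.10095868]
knob [0.46901864 0.32080568 0.14264265] [0.46797459 0.32080568 0.14019168]
bar [[0.47007239 0.12517862 0.1019509 ]
 [0.47224827 0.12619104 0.10126369]
 [0.47185428 0.12654354 0.09834303]
 [0.47591217 0.12803577 0.0993112 ]
 [0.47791609 0.12900048 0.09849471]
 [0.4778034  0.12942573 0.09581561]
 [0.4741246  0.12894799 0.08996472]]
side leek (array([ 508.9, -225.5]), array([ 49.7, 116.1]), 89.0) 636 0.06026761320603813
side leek (array([ 529. , -373.2]), array([ 50.4, 114.3]), 75.9) 786 0.05972088759845484
lid (array([558.9, 198.2]), array([248.9, 360.9]), 26.4) 3101
(array([572.4, 171.1]), array([248.9, 300.4]), 26.4) [0.57559877 0.15133768 0.10101855]
knob [0.45549471 0.30217996 0.14217383] [0.45584141 0.31153956 0.13659832]
bar [[0.50353985 0.16687756 0.07558963]
 [0.50227818 0.16173189 0.07511649]
 [0.50041421 0.15400413 0.07632646]
 [0.5020762  0.16138608 0.06778451]
 [0.50085277 0.15640252 0.06723296]
 [0.50150378 0.15945459 0.06145016]
 [0.48506686 0.08922838 0.10370982]]
```

```bash
python3 - <<'E'
from h import *
from scipy.optimize import minimize
g=np.zeros((400,500),np.uint8)
for n in("scene","side"):
    W=cloud(n,np.load(n+"0.npy")).reshape(-1,3)
    W=W[(abs(W[:,2]-.1005)<.006)]
    i=((W[:,0]-.4)*500).astype(int);j=((W[:,1]+.1)*500).astype(int)
    k=(i>=0)&(i<200)&(j>=0)&(j<250);m=np.zeros_like(g);m[i[k],j[k]]=255
    m=cv2.morphologyEx(m,cv2.MORPH_CLOSE,np.ones((7,7)))
    m=cv2.morphologyEx(m,cv2.MORPH_OPEN,cv2.getStructuringElement(2,(21,21)))
    N,l,s,_=cv2.connectedComponentsWithStats(m);b=1+np.argmax(s[1:,4])
    ii,jj=np.nonzero(l==b);print(n,rect(np.c_[ii*.002+.4,jj*.002-.1]),s[b,4]*4)
    cv2.imwrite(f"pics/m{n}.png",m[:200,:250])
    # fit T: bar region
    from itertools import product
    # template fit: lid rectangle (-84.5..84.5)x(+-142)
    P=np.c_[ii*.002+.401,jj*.002-.099]
    A=np.argwhere(l[:200,:250]>=0)*.002+[.401,-.099];inside=(l[:200,:250]==b).ravel()
    def cost(p):
        c,s_=np.cos(p[2]),np.sin(p[2]);q=(A-p[:2])@np.array([[c,-s_],[s_,c]])
        t=np.maximum(abs(q[:,0])-.0845,abs(q[:,1])-.142);f=1/(1+np.exp(np.clip(t/.002,-50,50)))
        return np.sum((f-inside)**2)
    for y in(-.44,.44):
        r=minimize(cost,[*P.mean(0),y],method="Nelder-Mead",options=dict(xatol=1e-4,fatol=.1));print(r.x,r.fun,len(P))
E
```

```text
scene (array([584.3, 178.3]), array([175.2, 296.8]), 25.3) 47592
[0.58915008 0.17500534 0.44693519] 366.16039124149967 11898
[0.58915249 0.17500757 0.44698238] 366.16066383238655 11898
side (array([581., 176.]), array([173.5, 297.8]), 26.6) 47428
[0.58467428 0.17257051 0.45013881] 368.4982457908186 11857
[0.58468268 0.17256698 0.4502121 ] 368.49806791122955 11857
```

Call:
{"name": "drive_tool", "arguments": {"dr": [[0, 0, -10], [0, 0, -20], [0, 0, -25.7], [0, 0, -25.7], [0, 0, -25.7], [0, 0, -25.7]], "linear": [[0.03, -0.038, 0.005], [0.06, -0.076, 0.01], [0.09, -0.115, 0.02], [0.119, -0.153, 0.03], [0.119, -0.153, 0.03], [0.119, -0.153, 0.03]], "grip": [-0.06, -0.06, -0.06, -0.06, -0.06, -0.06], "grip_force": 30}}

```text
clock: 1.1
eef_pos: [0.4725, 0.1186, 0.2017]
eef_rot: [1.672, 2.659, 0.001]
force: [0.0, -0.0, 0.7]
width: 0.468
grip_force: 0.0
```

```bash
python3 - <<'E'
from h import *
s=bot.get_state();print(s["clock"],s["eef_pos"],s["eef_rot"],s["width"],s["force"])
p,d=optics.capture("wrist");cv2.imwrite("pics/w1.png",p[...,::-1]);np.savez("w1.npz",d=d,T=wristT(s))
W=cloud("wrist",d,wristT(s))
P=W.reshape(-1,3);t=.449;O=np.array([.5865,.174])
c,sn=np.cos(t),np.sin(t);B=(P[:,:2]-O)@np.array([[c,-sn],[sn,c]])
k=(abs(P[:,2]-.098)<.007)&(B[:,0]<-.10)&(B[:,0]>-.16)&(abs(B[:,1])<.09)
print(k.sum(),rect(P[k]),P[k,2].max(),np.median(B[k],0))
for lo in(-.06,-.03,0,.03):
    kk=k&(B[:,1]>lo)&(B[:,1]<lo+.03);print(lo,kk.sum(),np.percentile(B[kk,0],[5,50,95]) if kk.sum() else "")
E
```

```text
1.1 [0.47251522 0.11862509 0.20172081] [1.67155721e+00 2.65892847e+00 7.01544897e-04] 0.4681345354145091 [ 0.03292331 -0.00478322  0.72028001]
5223 (array([480.6, 124.5]), array([ 34.1, 152.1]), 25.6) 0.1041615866883627 [-0.12521301  0.01199305]
-0.06 709 [-0.13388205 -0.12729663 -0.12074174]
-0.03 780 [-0.13312462 -0.12727342 -0.12083719]
0 853 [-0.13288191 -0.12725101 -0.12093907]
0.03 927 [-0.13267576 -0.12658581 -0.12058653]
```

View pics/w1.png

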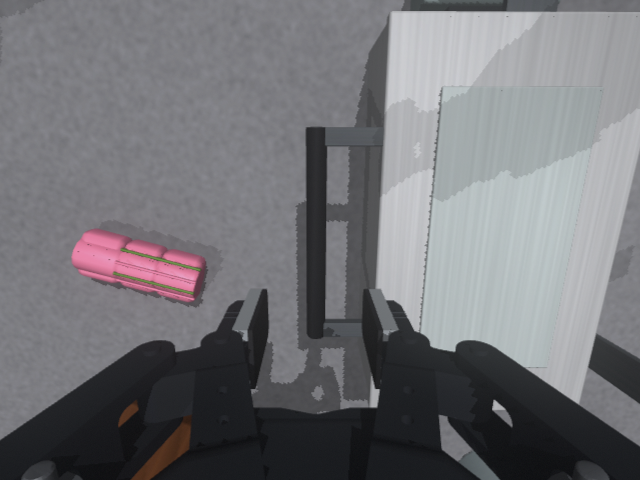

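The wrist view shows the bar at columns 306–327, midway between the pads and aligned with them, so I can go straight down and pinch it.

Call:
{"name": "drive_tool", "arguments": {"dr": [[0, 0, 0], [0, 0, 0], [0, 0, 0], [0, 0, 0], [0, 0, 0], [0, 0, 0], [0, 0, 0], [0, 0, 0]], "linear": [[0, 0, 0.04], [0, 0, 0.08], [0, 0, 0.11], [0, 0, 0.124], [0, 0, 0.124], [0, 0, 0.124], [0, 0, 0.124], [0, 0, 0.124]], "grip": [-0.06, -0.06, -0.06, -0.06, -0.06, -1, -1, -1], "grip_force": 25}}

```text
clock: 2.15
eef_pos: [0.4731, 0.1193, 0.0786]
eef_rot: [1.671, 2.658, 0.003]
force: [-0.1, -0.8, 6.4]
width: 0.151
grip_force: 24.6
```

Call:
{"name": "drive_tool", "arguments": {"dr": [[0, 0, 0], [0, 0, 0], [0, 0, 0], [0, 0, 0], [0, 0, 0], [0, 0, 0], [0, 0, 0], [0, 0, 0], [0, 0, 0], [0, 0, 0]], "linear": [[0, 0.0005, -0.0105], [0, 0.0015, -0.021], [0, 0.0039, -0.0355], [0, 0.0078, -0.0518], [0, 0.0137, -0.0697], [0, 0.0212, -0.0871], [0, 0.0302, -0.1037], [0, 0.0407, -0.1194], [0, 0.0526, -0.1341], [0, 0.0658, -0.1477]], "grip": [-1, -1, -1, -1, -1, -1, -1, -1, -1, -1], "grip_force": 25}}

```text
clock: 3.4
eef_pos: [0.5282, 0.1457, 0.2257]
eef_rot: [-1.671, -2.656, 0.011]
force: [-16.9, -7.6, 14.5]
width: 0.154
grip_force: 25.5
```

Call:
{"name": "drive_tool", "arguments": {"dr": [[0, 0, 0], [0, 0, 0], [0, 0, 0], [0, 0, 0], [0, 0, 0], [0, 0, 0], [0, 0, 0], [0, 0, 0], [0, 0, 0], [0, 0, 0]], "linear": [[0, 0.0113, -0.0123], [0, 0.0284, -0.0245], [0, 0.0466, -0.0349], [0, 0.0658, -0.0434], [0, 0.0858, -0.0499], [0, 0.1063, -0.0544], [0, 0.1272, -0.0569], [0, 0.1439, -0.0574], [0, 0.1607, -0.0565], [0, 0.173, -0.055]], "grip": [-1, -1, -1, -1, -1, -1, -1, -1, -1, -1], "grip_force": 25}}

```text
clock: 4.65
eef_pos: [0.6879, 0.2221, 0.281]
eef_rot: [1.672, 2.658, 0.001]
force: [0.5, -1.3, 5.6]
width: 0.147
grip_force: 28.0
```

Call:
{"name": "drive_tool", "arguments": {"dr": [[0, 0, 0], [0, 0, 0], [0, 0, 0], [0, 0, 0], [0, 0, 0], [0, 0, 0], [0, 0, -8]], "linear": [[0, 0.004, 0], [0, 0.006, 0], [0, 0.006, 0], [0, 0.004, 0], [0, 0.003, -0.03], [0, 0.003, -0.06], [-0.03, -0.03, -0.065]], "grip": [-1, -1, -0.1, -0.1, -0.1, -0.1, 0], "grip_force": 25}}

```text
clock: 5.52
eef_pos: [0.6734, 0.1863, 0.3456]
eef_rot: [-1.471, -2.776, -0.005]
force: [0.8, -2.0, 0.5]
width: 0.499
grip_force: 0.0
```

```bash
python3 - <<'E'
from h import *
s=bot.get_state();print(s["eef_pos"],s["eef_rot"],s["width"],s["force"])
p,d=optics.capture("side");cv2.imwrite("pics/side1.png",p[...,::-1])
E
```

```text
[0.67335512 0.1863223  0.3456314 ] [-1.47103211 -2.77578563 -0.00527841] 0.4994910050459852 [ 0.77232085 -1.95127988  0.5367631 ]
```

View pics/side1.png

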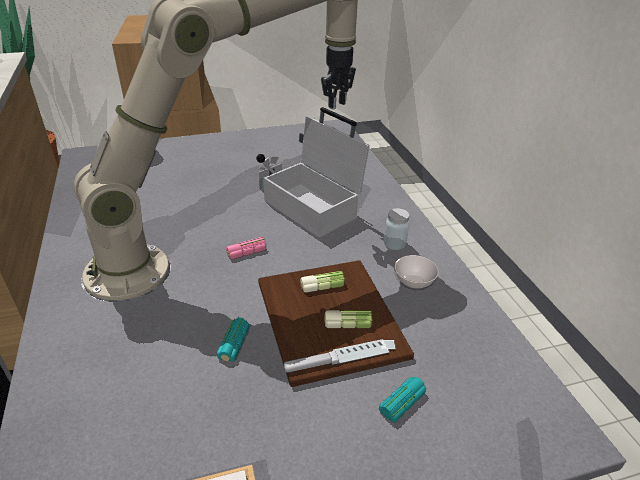

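The lid rests open against its stop, the box is empty and both leeks are in place. Next is the nearer leek.

Call:
{"name": "drive_tool", "arguments": {"dr": [[0, 0, -8], [0, 0, -16], [0, 0, -24], [0, 0, -32], [0, 0, -40], [0, 0, -48], [0, 0, -55.1], [0, 0, -55.1], [0, 0, -55.1], [0, 0, -55.1]], "linear": [[-0.031, -0.045, 0.0], [-0.062, -0.09, 0.02], [-0.093, -0.135, 0.045], [-0.125, -0.181, 0.07], [-0.156, -0.226, 0.1], [-0.187, -0.271, 0.13], [-0.219, -0.317, 0.16], [-0.25, -0.3626, 0.186], [-0.25, -0.3626, 0.186], [-0.25, -0.3626, 0.186]], "grip": [1, 1, 1, 1, 1, 1, 1, 1, 1, 1], "grip_force": 25}}

```text
clock: 6.82
eef_pos: [0.5103, -0.2262, 0.1591]
eef_rot: [0.034, 3.141, 0.001]
force: [0.7, 0.7, 0.1]
width: 1.002
grip_force: 0.0
```

```bash
cat > leek.py <<'E'
from h import *
import sys
s=bot.get_state();print(s["clock"],s["eef_pos"],s["eef_rot"],s["width"])
p,d=optics.capture("wrist");T=wristT(s);P=cloud("wrist",d,T).reshape(-1,3)
x,y=float(sys.argv[1]),float(sys.argv[2])
k=(P[:,2]>.036)&(P[:,2]<.062)&(np.hypot(P[:,0]-x,P[:,1]-y)<.085)
print(k.sum(),rect(P[k]),P[k,2].max())
M=R.from_rotvec(s["eef_rot"]).as_matrix();print("tool x,y",M[:,0],M[:,1])
c=np.array(rect(P[k])[0])/1000;print("shift tool",M[:2,:2].T@(c-s["eef_pos"][:2]))
cv2.imwrite(sys.argv[3],p[...,::-1])
E
python3 leek.py .5105 -.223 pics/w2.png
```

```text
6.825 [ 0.51030763 -0.22618328  0.15914641] [3.38844995e-02 3.14104301e+00 8.90446345e-04] 1.0017522685908753
9148 (array([ 508.9, -221.8]), array([ 46.1, 114.5]), 88.5) 0.056900953701158136
tool x,y [-9.99767213e-01  2.15729081e-02 -3.60617153e-04] [2.15727001e-02 9.99767119e-01 5.70865095e-04]
shift tool [0.00150186 0.00435189]
```

Call:
{"name": "drive_tool", "arguments": {"dr": [[0, 0, 0], [0, 0, 0], [0, 0, 0], [0, 0, 0], [0, 0, 0], [0, 0, 0], [0, 0, 0], [0, 0, 0], [0, 0, 0]], "linear": [[0.0015, 0.0044, 0.04], [0.0015, 0.0044, 0.08], [0.0015, 0.0044, 0.115], [0.0015, 0.0044, 0.13], [0.0015, 0.0044, 0.1365], [0.0015, 0.0044, 0.1365], [0.0015, 0.0044, 0.1365], [0.0015, 0.0044, 0.1365], [0.0015, 0.0044, 0.1365]], "grip": [1, 1, 1, 1, 1, 0, -0.5, -0.5, -0.5], "grip_force": 20}}

```text
clock: 8.0
eef_pos: [0.5097, -0.2226, 0.0238]
eef_rot: [0.033, 3.139, -0.001]
force: [0.0, 0.4, 5.3]
width: 0.536
grip_force: 21.5
```

Call:
{"name": "drive_tool", "arguments": {"dr": [[0, 0, 0], [0, 0, 0], [0, 0, -5], [0, 0, -10], [0, 0, -15], [0, 0, -20], [0, 0, -25], [0, 0, -27], [0, 0, -27], [0, 0, -27]], "linear": [[0, 0, -0.03], [0, 0.01, -0.08], [-0.012, 0.05, -0.13], [-0.024, 0.1, -0.145], [-0.037, 0.155, -0.145], [-0.05, 0.21, -0.145], [-0.063, 0.265, -0.145], [-0.076, 0.32, -0.145], [-0.086, 0.363, -0.145], [-0.086, 0.363, -0.145]], "grip": [-0.5, -0.5, -0.5, -0.5, -0.5, -0.5, -0.5, -0.5, -0.5, -0.5], "grip_force": 30}}

```text
clock: 9.25
eef_pos: [0.6016, 0.1445, 0.1672]
eef_rot: [0.712, -3.06, -0.005]
force: [-0.7, -0.3, -0.9]
width: 0.532
grip_force: 33.1
```

```bash
cat > place.py <<'E'
from h import *
import sys
s=bot.get_state();print(s["clock"],s["eef_pos"],s["width"],s["force"])
O=np.array([.5865,.174]);t=.449;A=np.array([[np.cos(t),-np.sin(t)],[np.sin(t),np.cos(t)]])
M=R.from_rotvec(s["eef_rot"]).as_matrix();b=np.array(eval(sys.argv[1]))
print("box pos",A.T@(s["eef_pos"][:2]-O),"yaw",np.degrees(np.arctan2(M[1,1],M[0,1])),"shift tool",M[:2,:2].T@(O+A@b-s["eef_pos"][:2]))
E
python3 place.py "(-.002,-.04)"
```

```text
9.25 [0.60155574 0.14451322 0.16724253] 0.5324989282299175 [-0.65132492 -0.28303835 -0.9126361 ]
box pos [ 0.00076427 -0.03309926] yaw 116.21469024857551 shift tool [ 0.00282304 -0.00687687]
```

Call:
{"name": "drive_tool", "arguments": {"dr": [[0, 0, 0], [0, 0, 0], [0, 0, 0], [0, 0, 0], [0, 0, 0], [0, 0, 0], [0, 0, 0], [0, 0, 0], [0, 0, 0], [0, 0, 0]], "linear": [[0.002, 0, 0.03], [0.002, 0, 0.065], [0.002, 0, 0.1], [0.002, 0, 0.125], [0.002, 0, 0.142], [0.002, 0, 0.15], [0.002, 0, 0.154], [0.002, 0, 0.157], [0.002, 0, 0.157], [0.002, 0, 0.157]], "grip": [-0.5, -0.5, -0.5, -0.5, -0.5, -0.5, -0.5, -0.5, -0.5, -0.5], "grip_force": 30}}

```text
clock: 10.5
eef_pos: [0.6009, 0.1382, 0.011]
eef_rot: [-0.701, 3.061, 0.0]
force: [0.2, -1.0, -0.9]
width: 0.534
grip_force: 33.1
```

Call:
{"name": "drive_tool", "arguments": {"dr": [[0, 0, 0], [0, 0, 0], [0, 0, 0], [0, 0, 0], [0, 0, 0], [0, 0, 0], [0, 0, 0], [0, 0, 0], [0, 0, 0]], "linear": [[0, 0, 0.0012], [0, 0, 0.0022], [0, 0, 0.0022], [0, 0, 0.0022], [0, 0, -0.01], [0, 0, -0.04], [0, 0, -0.09], [0, 0, -0.14], [0, 0, -0.17]], "grip": [-0.5, -0.5, 0.45, 0.45, 0.45, 0.45, 0.45, 0.45, 0.45], "grip_force": 25}}

```text
clock: 11.62
eef_pos: [0.6015, 0.1386, 0.1847]
eef_rot: [-0.701, 3.058, 0.0]
force: [-0.3, -0.5, -1.2]
width: 0.726
grip_force: 0.0
```

```bash
python3 - <<'E'
from h import *
s=bot.get_state();p,d=optics.capture("wrist");P=cloud("wrist",d,wristT(s)).reshape(-1,3)
print(s["eef_pos"],s["eef_rot"],s["force"])
O=np.array([.5865,.174]);t=.449;A=np.array([[np.cos(t),-np.sin(t)],[np.sin(t),np.cos(t)]])
B=(P[:,:2]-O)@A;k=(abs(B[:,0])<.07)&(abs(B[:,1])<.12)&(P[:,2]>.018)&(P[:,2]<.06)
print(k.sum(),rect(B[k]),P[k,2].max())
cv2.imwrite("pics/w3.png",p[...,::-1])
M=R.from_rotvec(s["eef_rot"]).as_matrix();print(M.T@(np.array([.5315,-.3717,.16])-s["eef_pos"]))
E
```

```text
[0.60146396 0.13855746 0.18472898] [-7.00703370e-01  3.05786351e+00  2.74811876e-04] [-0.29678414 -0.46019356 -1.16301985]
7077 (array([ -3.4, -38.1]), array([114.7,  45.9]), 0.0) 0.04213570324902588
[ 0.28527234 -0.42886013  0.02382935]
```

View pics/w3.png

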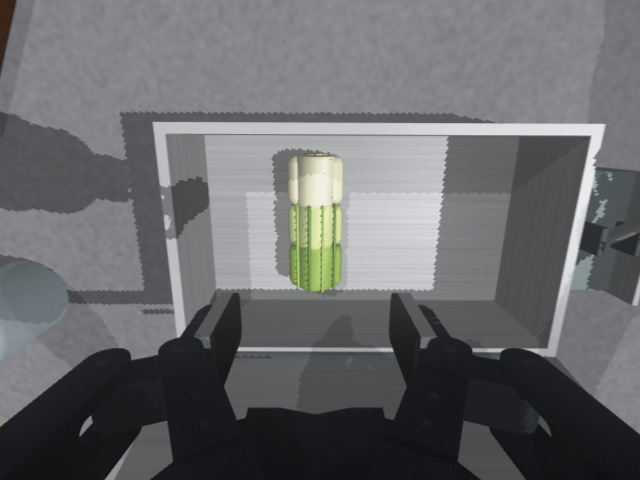

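Leek one lies flat on the box floor at box (-3, -38) mm, shown at columns 290–342. Now the second one.

Call:
{"name": "drive_tool", "arguments": {"dr": [[0, 0, 3], [0, 0, 8], [0, 0, 13], [0, 0, 18], [0, 0, 24], [0, 0, 30], [0, 0, 36], [0, 0, 40.1], [0, 0, 40.1], [0, 0, 40.1]], "linear": [[0.03, -0.045, 0], [0.061, -0.092, 0], [0.093, -0.14, 0], [0.125, -0.188, 0], [0.157, -0.236, 0.005], [0.189, -0.284, 0.01], [0.221, -0.332, 0.015], [0.253, -0.38, 0.02], [0.285, -0.429, 0.024], [0.285, -0.429, 0.024]], "grip": [1, 1, 1, 1, 1, 1, 1, 1, 1, 1]}}

```text
clock: 12.92
eef_pos: [0.5271, -0.3789, 0.1561]
eef_rot: [-0.405, -3.114, 0.005]
force: [-0.5, 1.1, 0.5]
width: 1.0
grip_force: 0.0
```

```bash
python3 leek.py .5315 -.3717 pics/w4.png
```

```text
12.925 [ 0.52712174 -0.37894486  0.15610636] [-0.40491933 -3.11355627  0.00464635] 1.0000965473416996
9317 (array([ 529.7, -370.7]), array([ 46.1, 115.1]), 74.4) 0.0570744714533038
tool x,y [-0.96673482  0.25577682  0.00141654] [ 0.25577146  0.96673208 -0.00316881]
shift tool [-0.00038365  0.00863002]
```

Call:
{"name": "drive_tool", "arguments": {"dr": [[0, 0, 0.8], [0, 0, 0.8], [0, 0, 0.8], [0, 0, 0.8]], "linear": [[0.002, 0.0005, 0.03], [0.002, 0.0005, 0.06], [0.002, 0.0005, 0.08], [0.002, 0.0005, 0.08]], "grip": [1, 1, 1, 1]}}

```text
clock: 13.48
eef_pos: [0.5288, -0.3688, 0.0752]
eef_rot: [-0.409, -3.112, -0.004]
force: [-0.1, 0.1, -0.1]
width: 1.001
grip_force: 0.0
```

Call:
{"name": "drive_tool", "arguments": {"dr": [[0, 0, 0], [0, 0, 0], [0, 0, 0], [0, 0, 0], [0, 0, 0], [0, 0, 0], [0, 0, 0]], "linear": [[-0.0014, -0.0016, 0.03], [-0.0014, -0.0016, 0.045], [-0.0014, -0.0016, 0.052], [-0.0014, -0.0016, 0.052], [-0.0014, -0.0016, 0.052], [-0.0014, -0.0016, 0.052], [-0.0014, -0.0016, 0.052]], "grip": [1, 1, 1, 0, -0.5, -0.5, -0.5], "grip_force": 25}}

```text
clock: 14.35
eef_pos: [0.5305, -0.3734, 0.0256]
eef_rot: [0.412, 3.113, -0.001]
force: [-1.3, 0.6, 6.1]
width: 0.532
grip_force: 27.6
```

```bash
python3 place.py "(-.002,.04)"
```

```text
14.35 [ 0.5305033  -0.3734329   0.02562988] 0.5318113909803127 [-1.30638332  0.5859224   6.0871044 ]
box pos [-0.28806779 -0.46886604] yaw 74.90617284198628 shift tool [0.11614715 0.57209186]
```

Call:
{"name": "drive_tool", "arguments": {"dr": [[0, 0, 0], [0, 0, 0], [0, 0, -3], [0, 0, -8], [0, 0, -13], [0, 0, -18], [0, 0, -23], [0, 0, -28], [0, 0, -33], [0, 0, -38]], "linear": [[0, 0, -0.03], [0, 0, -0.08], [0.008, 0.04, -0.125], [0.018, 0.09, -0.15], [0.029, 0.145, -0.155], [0.04, 0.2, -0.155], [0.052, 0.255, -0.155], [0.063, 0.31, -0.155], [0.074, 0.365, -0.155], [0.085, 0.42, -0.155]], "grip": [-0.5, -0.5, -0.5, -0.5, -0.5, -0.5, -0.5, -0.5, -0.5, -0.5], "grip_force": 30}}

```text
clock: 15.6
eef_pos: [0.5568, 0.056, 0.1795]
eef_rot: [0.627, -3.078, 0.0]
force: [1.2, -0.6, -1.1]
width: 0.533
grip_force: 32.4
```

```bash
python3 place.py "(-.002,.04)"
```

```text
15.6 [0.55683864 0.05595788 0.17947415] 0.5334551371271117 [ 1.19516855 -0.64790381 -1.06667886]
box pos [-0.07795931 -0.09346702] yaw 113.04193205338059 shift tool [-0.06962635  0.13687743]
```

Call:
{"name": "drive_tool", "arguments": {"dr": [[0, 0, -2.8], [0, 0, -2.8], [0, 0, -2.8], [0, 0, -2.8], [0, 0, -2.8]], "linear": [[-0.022, 0.045, 0], [-0.045, 0.09, 0], [-0.06, 0.118, 0], [-0.07, 0.137, 0], [-0.07, 0.137, 0.01]], "grip": [-0.5, -0.5, -0.5, -0.5, -0.5]}}

```text
clock: 16.23
eef_pos: [0.5684, 0.2095, 0.1696]
eef_rot: [-0.702, 3.061, 0.001]
force: [0.1, -0.7, -2.4]
width: 0.53
grip_force: 32.4
```

```bash
python3 place.py "(-.002,.04)"
```

```text
16.225 [0.5683783  0.20953519 0.1696291 ] 0.5303938948208292 [ 0.10583317 -0.71295584 -2.40677831]
box pos [-0.00090092  0.039879  ] yaw 115.83978350264744 shift tool [0.00109883 0.00012319]
```

Call:
{"name": "drive_tool", "arguments": {"dr": [[0, 0, 0], [0, 0, 0], [0, 0, 0], [0, 0, 0], [0, 0, 0], [0, 0, 0], [0, 0, 0], [0, 0, 0], [0, 0, 0], [0, 0, 0]], "linear": [[0.001, 0, 0.03], [0.001, 0, 0.065], [0.001, 0, 0.1], [0.001, 0, 0.125], [0.001, 0, 0.142], [0.001, 0, 0.15], [0.001, 0, 0.154], [0.001, 0, 0.156], [0.001, 0, 0.156], [0.001, 0, 0.156]], "grip": [-0.5, -0.5, -0.5, -0.5, -0.5, -0.5, -0.5, -0.5, -0.5, -0.5]}}

```text
clock: 17.48
eef_pos: [0.5677, 0.2077, 0.014]
eef_rot: [-0.699, 3.062, 0.0]
force: [0.2, 0.4, -2.2]
width: 0.532
grip_force: 32.4
```

Call:
{"name": "drive_tool", "arguments": {"dr": [[0, 0, 0], [0, 0, 0], [0, 0, 0], [0, 0, 0]], "linear": [[0, 0, 0.0012], [0, 0, 0.0024], [0, 0, 0.0034], [0, 0, 0.0034]], "grip": [-0.5, -0.5, -0.5, -0.5]}}

```text
clock: 17.98
eef_pos: [0.5674, 0.2075, 0.0107]
eef_rot: [-0.699, 3.063, -0.0]
force: [-3.6, -1.5, 5.5]
width: 0.529
grip_force: 33.1
```

Call:
{"name": "drive_tool", "arguments": {"dr": [[0, 0, 0], [0, 0, 0], [0, 0, 0], [0, 0, 0], [0, 0, 0], [0, 0, 0], [0, 0, 0]], "linear": [[0, 0, 0], [0, 0, 0], [0, 0, -0.01], [0, 0, -0.04], [0, 0, -0.09], [0, 0, -0.14], [0, 0, -0.18]], "grip": [0.35, 0.35, 0.35, 0.35, 0.35, 0.35, 0.35], "grip_force": 25}}

```text
clock: 18.85
eef_pos: [0.5677, 0.2078, 0.1933]
eef_rot: [-0.699, 3.06, 0.001]
force: [0.1, -0.4, -0.3]
width: 0.672
grip_force: 0.0
```

```bash
python3 - <<'E'
from h import *
s=bot.get_state();p,d=optics.capture("wrist");P=cloud("wrist",d,wristT(s)).reshape(-1,3)
print(s["eef_pos"],s["eef_rot"],s["force"])
O=np.array([.5865,.174]);t=.449;A=np.array([[np.cos(t),-np.sin(t)],[np.sin(t),np.cos(t)]])
B=(P[:,:2]-O)@A
for lo,hi in((-.12,0),(0,.12)):
    k=(abs(B[:,0])<.07)&(B[:,1]>lo)&(B[:,1]<hi)&(P[:,2]>.018)&(P[:,2]<.06)
    print(k.sum(),rect(B[k]),P[k,2].max())
cv2.imwrite("pics/w5.png",p[...,::-1])
E
```

```text
[0.56770782 0.20783089 0.19332916] [-6.98576610e-01  3.06040176e+00  6.84191448e-04] [ 0.06042784 -0.35616345 -0.31602817]
6809 (array([ -3.2, -37.8]), array([114.7,  46.4]), 0.1) 0.04196005491490207
6693 (array([-3.9, 38.8]), array([ 45.9, 114.8]), 89.7) 0.04163569028153319
```

Both leeks lie flat and parallel, at box y of -38 and +39 mm. I'll go back to the bar.

Call:
{"name": "drive_tool", "arguments": {"dr": [[0, 0, 10], [0, 0, 20], [0, 0, 30], [0, 0, 40], [0, 0, 50], [0, 0, 60], [0, 0, 70], [0, 0, 80], [0, 0, 90], [0, 0, 90]], "linear": [[0, 0, -0.05], [0, 0, -0.1], [0, 0, -0.15], [-0.0, -0.01, -0.165], [-0.02, -0.02, -0.165], [-0.05, -0.03, -0.165], [-0.08, -0.0386, -0.165], [-0.1, -0.0386, -0.165], [-0.117, -0.0386, -0.165], [-0.117, -0.0386, -0.165]], "grip": [0, 0, 0, 0, 0, 0, 0, 0, 0, 0]}}

```text
clock: 20.15
eef_pos: [0.6898, 0.2242, 0.3539]
eef_rot: [-1.669, -2.66, 0.001]
force: [0.0, 0.1, -0.4]
width: 0.5
grip_force: 0.0
```

```bash
python3 place.py "(.1145,0)"; python3 - <<'E'
from h import *
s=bot.get_state();p,d=optics.capture("wrist");P=cloud("wrist",d,wristT(s)).reshape(-1,3)
O=np.array([.5865,.174]);t=.449;A=np.array([[np.cos(t),-np.sin(t)],[np.sin(t),np.cos(t)]])
B=(P[:,:2]-O)@A
k=(P[:,2]>.298)&(P[:,2]<.315)&(abs(B[:,1])<.09)&(abs(B[:,0]-.115)<.05)
print(k.sum(),rect(B[k]),P[k,2].max())
E
```

```text
20.15 [0.68981448 0.22417535 0.35388603] 0.49951823069949347 [ 0.00988281  0.07113034 -0.42221745]
box pos [0.11485347 0.00035687] yaw 25.80758634307094 shift tool [-0.00035636 -0.00035398]
6145 (array([115.1,   1.1]), array([151.9,  13.8]), 89.8) 0.30649047641440724
```

Call:
{"name": "drive_tool", "arguments": {"dr": [[0, 0, 0], [0, 0, 0], [0, 0, 0], [0, 0, 0], [0, 0, 0], [0, 0, 0], [0, 0, 0]], "linear": [[0, 0, 0.035], [0, 0, 0.06], [0, 0, 0.0735], [0, 0, 0.0735], [0, 0, 0.0735], [0, 0, 0.0735], [0, 0, 0.0735]], "grip": [0, 0, 0, -0.2, -1, -1, -1], "grip_force": 30}}

```text
clock: 21.08
eef_pos: [0.6903, 0.2237, 0.2834]
eef_rot: [1.671, 2.658, 0.004]
force: [0.3, -0.5, 5.2]
width: 0.151
grip_force: 29.7
```

Call:
{"name": "drive_tool", "arguments": {"dr": [[0, 0, 0], [0, 0, 0], [0, 0, 0], [0, 0, 0], [0, 0, 0], [0, 0, 0], [0, 0, 0], [0, 0, 0], [0, 0, 0], [0, 0, 0]], "linear": [[0, -0.0125, -0.0015], [0, -0.0293, -0.0024], [0, -0.046, -0.0019], [0, -0.0669, 0.0006], [0, -0.0874, 0.0051], [0, -0.1074, 0.0116], [0, -0.1266, 0.0201], [0, -0.1448, 0.0305], [0, -0.1619, 0.0427], [0, -0.1762, 0.055]], "grip": [-1, -1, -1, -1, -1, -1, -1, -1, -1, -1], "grip_force": 30}}

```text
clock: 22.32
eef_pos: [0.5304, 0.1472, 0.2268]
eef_rot: [1.671, 2.66, 0.002]
force: [3.0, 2.1, -4.5]
width: 0.148
grip_force: 29.7
```

Call:
{"name": "drive_tool", "arguments": {"dr": [[0, 0, 0], [0, 0, 0], [0, 0, 0], [0, 0, 0], [0, 0, 0], [0, 0, 0], [0, 0, 0], [0, 0, 0], [0, 0, 0], [0, 0, 0]], "linear": [[0, -0.0132, 0.0136], [0, -0.0251, 0.0283], [0, -0.0356, 0.044], [0, -0.0446, 0.0606], [0, -0.0521, 0.078], [0, -0.058, 0.0959], [0, -0.0619, 0.1122], [0, -0.0643, 0.1267], [0, -0.0653, 0.1372], [0, -0.0657, 0.1435]], "grip": [-1, -1, -1, -1, -1, -1, -1, -1, -1, -1], "grip_force": 30}}

```text
clock: 23.58
eef_pos: [0.4731, 0.1195, 0.0837]
eef_rot: [1.67, 2.659, 0.005]
force: [-8.7, -1.9, 41.3]
width: 0.15
grip_force: 34.0
```

Call:
{"name": "drive_tool", "arguments": {"dr": [[0, 0, 0], [0, 0, 0]], "linear": [[0, 0, -0.002], [0, 0, -0.002]], "grip": [-1, -1]}}

```text
clock: 23.82
eef_pos: [0.473, 0.1195, 0.0857]
eef_rot: [1.67, 2.659, 0.004]
force: [4.8, 4.2, -2.0]
width: 0.148
grip_force: 29.6
```

```bash
python3 - <<'E'
from h import *
s=bot.get_state();print(s["eef_pos"],s["force"])
for n in("scene","side"):
    p,d=optics.capture(n);cv2.imwrite(f"pics/{n}2.png",p[...,::-1]);np.save(n+"2.npy",d)
    for f in("0","2"):
        P=cloud(n,np.load(n+f+".npy")).reshape(-1,3)
        O=np.array([.5865,.174]);t=.449;A=np.array([[np.cos(t),-np.sin(t)],[np.sin(t),np.cos(t)]])
        B=(P[:,:2]-O)@A
        for lo in(-.06,0,.04):
            k=(P[:,2]>.07)&(P[:,2]<.13)&(abs(B[:,1])<.12)&(B[:,0]>lo)&(B[:,0]<lo+.03)
            print(n,f,lo,k.sum(),np.median(P[k,2]).round(4),end=" | ")
        print()
E
```

```text
[0.47295712 0.11951985 0.08570267] [ 4.80125448  4.23392293 -1.98703725]
scene 0 -0.06 1232 0.1018 | scene 0 0 1589 0.1028 | scene 0 0.04 1913 0.1011 | 
scene 2 -0.06 1248 0.1026 | scene 2 0 1586 0.1034 | scene 2 0.04 1905 0.1013 | 
side 0 -0.06 396 0.102 | side 0 0 347 0.103 | side 0 0.04 309 0.1012 | 
side 2 -0.06 273 0.1029 | side 2 0 299 0.1034 | side 2 0.04 301 0.1013 |
```

Call:
{"name": "drive_tool", "arguments": {"dr": [[0, 0, 0], [0, 0, 0], [0, 0, 0], [0, 0, 0], [0, 0, 0], [0, 0, 0], [0, 0, 0], [0, 0, 0], [0, 0, 0], [0, 0, 0]], "linear": [[0, 0, 0.001], [0, 0, 0.0016], [0, 0, 0.0016], [0, 0, 0.0016], [0, 0, 0.0016], [0, 0, -0.03], [0, 0, -0.08], [0, 0, -0.12], [0.04, 0.02, -0.14], [0.09, 0.04, -0.14]], "grip": [-1, -1, -0.4, -0.06, -0.06, -0.06, -0.06, -0.06, 0.2, 0.4]}}

```text
clock: 25.18
eef_pos: [0.4701, 0.2172, 0.2274]
eef_rot: [1.675, 2.654, 0.005]
force: [1.4, 0.5, 0.3]
width: 0.7
grip_force: 0.0
```

```bash
python3 place.py "(-.06,.19)"
```

```text
25.175 [0.47007044 0.21724308 0.22743583] 0.7001845635242133 [1.42486662 0.46771003 0.33132425]
box pos [-0.08611895  0.08949488] yaw 25.489623402555868 shift tool [0.10061198 0.02570422]
```

Call:
{"name": "drive_tool", "arguments": {"dr": [[0, 0, -10], [0, 0, -20], [0, 0, -30], [0, 0, -40], [0, 0, -50], [0, 0, -60], [0, 0, -70], [0, 0, -80], [0, 0, -90], [0, 0, -90]], "linear": [[0.03, 0.01, 0], [0.06, 0.02, 0], [0.09, 0.0255, 0], [0.1, 0.0255, 0], [0.1, 0.0255, 0], [0.1, 0.0255, 0], [0.1, 0.0255, 0], [0.1, 0.0255, 0], [0.1, 0.0255, 0], [0.1, 0.0255, 0]], "grip": [0.4, 0.4, 0.4, 0.4, 0.4, 0.4, 0.4, 0.4, 0.4, 0.4]}}

```text
clock: 26.42
eef_pos: [0.4482, 0.3178, 0.2249]
eef_rot: [0.696, -3.063, 0.0]
force: [0.4, -0.3, -0.0]
width: 0.703
grip_force: 0.0
```

```bash
python3 - <<'E'
from h import *
s=bot.get_state();p,d=optics.capture("wrist");P=cloud("wrist",d,wristT(s)).reshape(-1,3)
print(s["clock"],s["eef_pos"],s["eef_rot"],s["force"])
O=np.array([.5865,.174]);t=.449;A=np.array([[np.cos(t),-np.sin(t)],[np.sin(t),np.cos(t)]])
B=(P[:,:2]-O)@A
k=(P[:,2]>.127)&(P[:,2]<.16)&(abs(B[:,1]-.19)<.04)&(abs(B[:,0]+.05)<.05)
Q=np.c_[B[k],P[k,2]];print(k.sum(),rect(B[k]),Q[:,2].max(),np.median(Q,0))
G=np.c_[2*Q,np.ones(len(Q))];x=np.linalg.lstsq(G,(Q**2).sum(1),rcond=None)[0];print("sphere",x[:3],np.sqrt(x[3]+x[:3]@x[:3]))
print("tcp box",A.T@(s["eef_pos"][:2]-O))
cv2.imwrite("pics/w6.png",p[...,::-1])
E
```

```text
26.425 [0.44817308 0.3178407  0.22485879] [ 6.96485046e-01 -3.06272137e+00  2.71573514e-04] [ 0.42582396 -0.31649732 -0.03384891]
1507 (array([-53.8, 189.4]), array([28.4, 29.2]), 1.6) 0.14889305363809258 [-0.05686442  0.18908827  0.14337957]
sphere [-0.05312005  0.18909145  0.13316046] 0.014613664495841085
tcp box [-0.06217999  0.1896263 ]
```

View pics/w6.png

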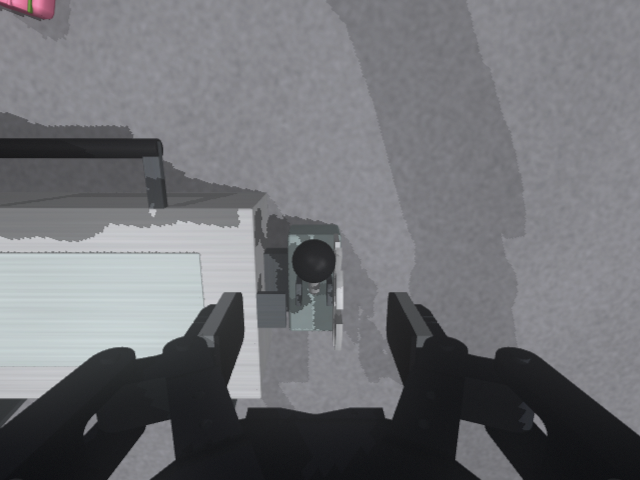

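The knob is at pixel (314,261), with the toothed plate at columns 335–345. I'll check the plate's height before pinching.

```bash
python3 - <<'E'
from h import *
O=np.array([.5865,.174]);t=.449;A=np.array([[np.cos(t),-np.sin(t)],[np.sin(t),np.cos(t)]])
for n in("scene","side"):
    P=cloud(n,np.load(n+"2.npy")).reshape(-1,3);B=(P[:,:2]-O)@A
    for y in np.arange(.15,.24,.01):
        r=[]
        for x in np.arange(-.08,.08,.02):
            k=(B[:,0]>x)&(B[:,0]<x+.02)&(B[:,1]>y)&(B[:,1]<y+.01)&(P[:,2]<.2);r.append(P[k,2].max().round(3) if k.sum() else 0)
        print(n,round(y,2),*r)
E
```

```text
scene 0.15 0 0 0 0.102 0.104 0 0.002 0.002
scene 0.16 0 0 0.047 0.102 0.103 0.047 0.048 0.002
scene 0.17 0 0.146 0.138 0.069 0.07 0.048 0.047 0.002
scene 0.18 0 0.148 0.143 0.096 0.068 0.047 0.047 0.003
scene 0.19 0.144 0.147 0.142 0.093 0.071 0.048 0.048 0.003
scene 0.2 0 0.136 0.106 0.113 0.113 0.111 0.073 0.003
scene 0.21 0 0.086 0 0.108 0.066 0.106 0.064 0.002
scene 0.22 0 0 0 0 0 0.002 0.002 0.002
scene 0.23 0 0 0 0 0.002 0.002 0.002 0.004
side 0.15 0.0 0 0 0 0 0 0 0
side 0.16 0.003 0.134 0 0 0 0 0 0
side 0.17 0.144 0.147 0 0 0 0 0 0
side 0.18 0.148 0.15 0.107 0 0 0 0 0
side 0.19 0.147 0.147 0 0 0 0 0 0
side 0.2 0.133 0.09 0.101 0.065 0 0 0 0
side 0.21 0.001 0.09 0.086 0.08 0 0 0 0
side 0.22 0.002 0.001 0 0 0 0 0 0
side 0.23 0.002 0.002 0.002 0 0 0 0 0
```

Call:
{"name": "drive_tool", "arguments": {"dr": [[0, 0, 0], [0, 0, 0], [0, 0, 0], [0, 0, 0], [0, 0, 0], [0, 0, 0], [0, 0, 0], [0, 0, 0]], "linear": [[-0.009, -0.0005, 0.03], [-0.009, -0.0005, 0.07], [-0.009, -0.0005, 0.095], [-0.009, -0.0005, 0.107], [-0.009, -0.0005, 0.107], [-0.009, -0.0005, 0.107], [-0.009, -0.0005, 0.107], [-0.009, -0.0005, 0.107]], "grip": [0.4, 0.4, 0.4, 0.4, 0, -0.6, -0.6, -0.6], "grip_force": 25}}

```text
clock: 27.48
eef_pos: [0.4573, 0.3213, 0.1193]
eef_rot: [-0.697, 3.062, -0.0]
force: [-1.3, -4.8, 6.7]
width: 0.331
grip_force: 25.0
```

```bash
python3 place.py "(0.0005,.189)"
```

```text
27.475 [0.45730602 0.32134968 0.11931467] 0.3308127408444966 [-1.25285287 -4.75511707  6.71815659]
box pos [-0.05242916  0.18882319] yaw 115.64849884919232 shift tool [-0.05292881  0.00024823]
```

Call:
{"name": "drive_tool", "arguments": {"dr": [[0, 0, 0], [0, 0, 0], [0, 0, 0], [0, 0, 0], [0, 0, 0], [0, 0, 0], [0, 0, 0], [0, 0, 0]], "linear": [[-0.0076, 0, -0.0046], [-0.0161, 0, -0.0087], [-0.025, 0, -0.012], [-0.0342, 0, -0.0143], [-0.0436, 0, -0.0157], [-0.053, 0, -0.0162], [-0.053, 0, -0.0162], [-0.053, 0, -0.0162]], "grip": [-0.6, -0.6, -0.6, -0.6, -0.6, -0.6, -0.6, -0.6], "grip_force": 25}}

```text
clock: 28.48
eef_pos: [0.505, 0.3443, 0.1345]
eef_rot: [-0.698, 3.062, -0.0]
force: [2.5, -4.0, 2.3]
width: 0.329
grip_force: 25.4
```

```bash
python3 place.py "(0.0005,.189)"
```

```text
28.475 [0.50503178 0.34425124 0.1345179 ] 0.32941948176951796 [ 2.50614804 -4.00040075  2.30659269]
box pos [0.00050686 0.1887387 ] yaw 115.66601855732424 shift tool [7.13533679e-06 2.61290012e-04]
```

Now release, rise and back off in -x, then check the knob.

Call:
{"name": "drive_tool", "arguments": {"dr": [[0, 0, 0], [0, 0, 0], [0, 0, 0], [0, 0, 0], [0, 0, 0], [0, 0, 0], [0, 0, 0], [0, 0, 0]], "linear": [[0, 0, 0], [0, 0, 0], [0, 0, -0.01], [0, 0, -0.04], [0, 0, -0.08], [0.01, 0, -0.1], [0.03, 0, -0.1], [0.03, 0, -0.1]], "grip": [0.2, 0.2, 0.2, 0.2, 0.2, 0.4, 0.4, 0.4]}}

```text
clock: 29.48
eef_pos: [0.476, 0.3314, 0.2347]
eef_rot: [-0.7, 3.062, -0.0]
force: [0.8, -1.1, 0.5]
width: 0.702
grip_force: 0.0
```

```bash
python3 - <<'E'
from h import *
s=bot.get_state();p,d=optics.capture("wrist");P=cloud("wrist",d,wristT(s)).reshape(-1,3)
print(s["clock"],s["eef_pos"],s["force"])
O=np.array([.5865,.174]);t=.449;A=np.array([[np.cos(t),-np.sin(t)],[np.sin(t),np.cos(t)]])
B=(P[:,:2]-O)@A
k=(P[:,2]>.147)&(P[:,2]<.18)&(abs(B[:,1]-.19)<.03)&(abs(B[:,0])<.04)
Q=np.c_[B[k],P[k,2]];print(k.sum(),rect(B[k]),Q[:,2].max())
G=np.c_[2*Q,np.ones(len(Q))];x=np.linalg.lstsq(G,(Q**2).sum(1),rcond=None)[0];print("sphere",x[:3])
for lo,hi in((-.08,-.05),(.04,.07)):
    k=(abs(P[:,2]-.1)<.02)&(B[:,0]>lo)&(B[:,0]<hi)&(B[:,1]>.05)&(B[:,1]<.13);print("lid z",k.sum(),np.median(P[k,2]))
p,_=optics.capture("side");cv2.imwrite("pics/side3.png",cv2.resize(p[90:330,200:460,::-1],None,fx=2,fy=2))
E
```

```text
29.475 [0.47596437 0.33142708 0.23473823] [ 0.79640147 -1.05136346  0.51179101]
1539 (array([ -8.2, 189.1]), array([29. , 27.9]), 61.9) 0.1657505217098602
sphere [-0.00716572  0.18898554  0.14987745]
lid z 4157 0.10017889287037363
lid z 1040 0.10110566413269201
```

View pics/side3.png

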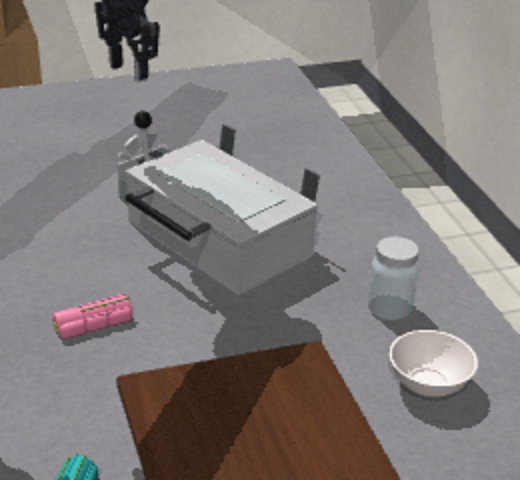

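The lid is shut, but the knob fit reads 7 mm short of upright, so it slipped in the pads. I'll grip it again with more force and finish the throw.

Call:
{"name": "drive_tool", "arguments": {"dr": [[0, 0, 0], [0, 0, 0], [0, 0, 0], [0, 0, 0], [0, 0, 0], [0, 0, 0], [0, 0, 0], [0, 0, 0], [0, 0, 0], [0, 0, 0]], "linear": [[-0.02, -0.0008, 0.02], [-0.0241, -0.0008, 0.06], [-0.0241, -0.0008, 0.09], [-0.0241, -0.0008, 0.1025], [-0.0241, -0.0008, 0.1025], [-0.0241, -0.0008, 0.1025], [-0.0241, -0.0008, 0.1025], [-0.027, -0.0008, 0.1025], [-0.03, -0.0008, 0.1025], [-0.0323, -0.0008, 0.1025]], "grip": [0.2, 0.2, 0.2, 0.2, -0.6, -0.6, -0.6, -0.6, -0.6, -0.6], "grip_force": 40}}

```text
clock: 30.82
eef_pos: [0.5071, 0.345, 0.1325]
eef_rot: [-0.698, 3.062, 0.0]
force: [-2.7, -1.8, 2.8]
width: 0.322
grip_force: 40.5
```

Call:
{"name": "drive_tool", "arguments": {"dr": [[0, 0, 0], [0, 0, 0], [0, 0, 0], [0, 0, 0], [0, 0, 0], [0, 0, 0], [0, 0, 0], [0, 0, 0], [0, 0, 0]], "linear": [[0, 0, 0], [0, 0, 0], [0, 0, 0], [0, 0, -0.01], [0, 0, -0.04], [0, 0, -0.08], [0.01, 0, -0.1], [0.03, 0, -0.1], [0.03, 0, -0.1]], "grip": [-0.6, 0.2, 0.2, 0.2, 0.2, 0.2, 0.4, 0.4, 0.4]}}

```text
clock: 31.95
eef_pos: [0.4785, 0.3316, 0.2322]
eef_rot: [-0.7, 3.062, -0.001]
force: [0.2, 0.3, 0.3]
width: 0.701
grip_force: 0.0
```

```bash
python3 - <<'E'
from h import *
s=bot.get_state();p,d=optics.capture("wrist");P=cloud("wrist",d,wristT(s)).reshape(-1,3)
print(s["clock"],s["eef_pos"],s["force"])
O=np.array([.5865,.174]);t=.449;A=np.array([[np.cos(t),-np.sin(t)],[np.sin(t),np.cos(t)]])
B=(P[:,:2]-O)@A
k=(P[:,2]>.147)&(P[:,2]<.18)&(abs(B[:,1]-.19)<.03)&(abs(B[:,0])<.04)
Q=np.c_[B[k],P[k,2]];print(k.sum(),rect(B[k]),Q[:,2].max())
G=np.c_[2*Q,np.ones(len(Q))];x=np.linalg.lstsq(G,(Q**2).sum(1),rcond=None)[0];print("sphere",x[:3])
cv2.imwrite("pics/w7.png",p[...,::-1])
E
```

```text
31.95 [0.47849521 0.33159116 0.23223977] [0.20403636 0.31875326 0.33068105]
1553 (array([  0.4, 188.9]), array([28. , 29.2]), 18.0) 0.16614296878586138
sphere [0.00150197 0.18897996 0.15016727]
```

View pics/w7.png

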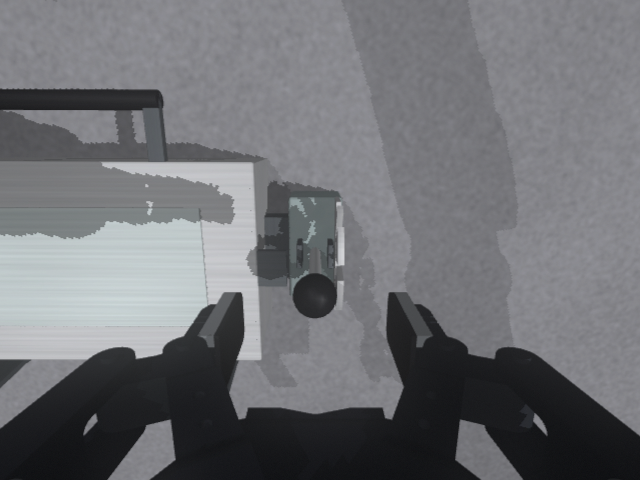

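The knob, at pixel (314,296), now reads within about 1.5 mm of upright, the lid is shut and the gripper is clear. I'll hand in.

```bash
python3 -c "
from bench import bot
print(bot.close_job())"
```

```text
the job is handed in; nothing more can be done
None
```

The job is handed in (no verdict came back): both leek halves lie side by side on the box floor, the lid was lowered shut without slamming, and the lever stands upright to within about 1.5 mm at the knob, after a second grip because it slipped 7 mm short on the first throw.

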